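# Find the full domino tin by its weight

## Task

The three closed domino tins look alike, but only the heaviest holds a complete set: find it by hefting them. Leave the two lighter tins standing flat on the cork mat, let go, and finish while holding the heaviest one up in the gripper, level and still, at least 15 cm clear above the table; the program ends with it still held. Leave the dominoes, bottle, cup and coaster where they are.

Things in the scene. Friction and masses are not known exactly. Their poses are not given: they have to be found in the camera images.
- tin_one_center (a point): one of three tins identical to the eye: a closed plain metal box of domino pieces, 96 long x 50 wide x 56 mm tall, lid tight and shut, standing flat. This point is at its centre, 28 mm above its underside; x along its 96 mm length, y across its 50 mm width, z up. The tins weigh between 0.2 and 0.8 kg; the heaviest is at least 0.25 kg heavier than either of the others. Which it is cannot be seen.
- tin_two_center (a point): one of three tins identical to the eye: a closed plain metal box of domino pieces, 96 long x 50 wide x 56 mm tall, lid tight and shut, standing flat. This point is at its centre, 28 mm above its underside; x along its 96 mm length, y across its 50 mm width, z up. The tins weigh between 0.2 and 0.8 kg; the heaviest is at least 0.25 kg heavier than either of the others. Which it is cannot be seen.
- tin_three_center (a point): one of three tins identical to the eye: a closed plain metal box of domino pieces, 96 long x 50 wide x 56 mm tall, lid tight and shut, standing flat. This point is at its centre, 28 mm above its underside; x along its 96 mm length, y across its 50 mm width, z up. The tins weigh between 0.2 and 0.8 kg; the heaviest is at least 0.25 kg heavier than either of the others. Which it is cannot be seen.
- mat_top (a point): worn cork mat, 150 x 290 mm and 8 mm thick, fixed to the table. This point is the centre of its upper face, 8 mm above the table; x along its 150 mm side, y along its 290 mm side, z up. Room for three tins side by side across its length
- domino_a: black resin domino with white pips lying flat, 48 x 24 x 10 mm, loose; a bystander. Origin at the centre of its underside, x along its length
- domino_b: black resin domino with white pips lying flat, 48 x 24 x 10 mm, loose; a bystander. Origin at the centre of its underside, x along its length
- domino_c: black resin domino with white pips lying flat, 48 x 24 x 10 mm, loose; a bystander. Origin at the centre of its underside, x along its length
- domino_d: black resin domino with white pips lying flat, 48 x 24 x 10 mm, loose; a bystander. Origin at the centre of its underside, x along its length
- beer_bottle: green glass beer bottle standing, 62 mm diameter, 230 mm tall, loose; a bystander. Origin at the centre of its underside
- enamel_cup: chipped white enamel cup with a handle, 82 mm diameter, 75 mm tall, its handle reaches 68 mm from its axis along its y, loose; a bystander. Origin at the centre of its underside
- coaster: dark pewter coaster, 96 mm diameter, 10 mm thick, loose; a bystander. Origin at the centre of its underside
Mind the look-alikes: they are no part of the job. Leave any red look-alike of the part that bears tin_one_center alone.

How it is judged:
By the outcome, as a careful person would: the job done as asked, in the order asked, and still so for the second after the job is handed in, while the arm keeps its last pose, push and grip.
It also fails if it takes over 72 s, if anything falls off the work surface, if the arm or the gripper's body presses on something with over 40 N, if the wrist force passes 120 N, or if a joint passes its speed limit or range.

## Robot

A 6-joint arm with a two-finger parallel gripper is mounted at the origin on the work surface. World frame = base frame: x ahead of the robot, y to its left, z up, the work surface at z = 0. Lengths are in mm, angles in rad, forces in N, time in s.
With the tool pointing down it reaches from about 275 to 750 mm from the base axis. Payload 10.2 kg.
Tool frame: the origin (TCP) lies at the very end of the fingers, on their centre line; the grasp point (between the pads) lies 19 mm behind it; z points along the fingers, y is the line along which they close (so a half turn about z gives the same grasp; the last joint's range is limited). The gripper opens to 85 mm and grips with 20 to 120 N. Pads are 22 mm wide; open, the fingers measure 114 mm over their backs; the gripper's body (76 mm by 85 mm) begins 54 mm behind the grasp point. The pads swing forward as they close: fully open they stand 13 mm farther back than shut.
Start: joints at [-1.445, 0.313, 1.498, -0, 1.331, -0.223], TCP at [179.417, -493.397, 231.294] pointing down, gripper open.
Joint ranges: [-2.94, 2.94], [-0.97, 2.17], [0.19, 2.56], [-1.23, 4.37], [0.02, 3.11], [-2.88, 2.88]. Speed limits (rad/s): [2.39, 2.39, 3.01, 3.14, 3.14, 3.14].

## Interface

Orientations are given as a unit quaternion [w, x, y, z].
In Python, from rig import ctrl gives the robot as it stands.
- The arm moves only by the shell command python3 -m pendant 'ROWS' [FORCE]. ROWS is JSON, a list that holds one entry, the list of rows, each a list of 5 numbers: the shift along the tool's x, y, z normalised to -1 to 1, where 1 is 200 mm, then the turn about the tool's z normalised to -1 to 1, where 1 is pi rad, then the opening, from 0 (shut) to 1 (fully open). In form: [[[dx, dy, dz, spin, hand], ...]]. A call has 1 to 12 rows; each row is the pose to reach, as a shift and turn from the pose commanded when the call began, along the tool's axes at that moment, turning the shorter way round; what a row does not reach only later rows make up. A row lasts 1/10 s, in which the tool goes at most 50 mm and 8.59 degrees, less where a joint would pass 70% of its speed; a pose out of reach is approached as far as the arm can. A call with a number of a shift or a turn outside -1 to 1 is refused whole. A call with a gripper value outside its range is refused whole. The fingers move at their own pace and stop on an object; FORCE is the grip in N (left out, the last holds). Time passes only in rows, so rows that repeat a pose let the fingers close. It gives the time, the measured TCP pose, the force, the opening and the grip force at its end, in the units of the state.
- ctrl.sense(): the state, without advancing time (a new reading comes with each control period).
- ctrl.capture(name): name is "scene" or "top" or "wrist"; returns (picture, depth): 480x640x3 uint8, blue, green, red; 480x640 float32, mm along the optical axis (not along the pixel's ray), 0 where there is no reading.
- ctrl.get_calibration(name): a dict with "K" (3x3 intrinsics, pixels), "D" ([k1, k2, p1, p2, k3] as OpenCV has them; the pictures are not rectified), "origin" and "rotation" of the camera in the world. Camera axes: x right, y down, z forward; pixel columns grow to the right and rows downward; lengths in mm; the calibration is good to about 2 mm. A picture is of the moment at which its call begins: read the wrist's pose just before it. get_calibration takes no time and is no camera call; for the wrist camera it gives the pose at the moment of the call.
- ctrl.finish_job(): hands the job in; it is judged then, once.
The state is a dict: "time_s": time; "joints": joint angles; "dq": joint speeds; "tau": joint torques, N m; "eef_pos": TCP position; "ee_rot": TCP orientation; "force": force on the tool from outside, world axes, zero at the start; "wrist_torque": the same for the moment, N m; "grip_width": opening from 0.0 (shut) to 1.0 (fully open); "grip_force": force on a finger pad.
Only numpy, scipy, OpenCV 4.12 (cv2) and the standard library are available. Lean on these libraries where they do the work, as an engineer would, in place of code of your own. Each camera call takes 0.05 s, during which the arm holds its last target. There are 200 camera calls.

## Working session

There is one attempt and no reset: what is moved stays moved. The work goes in short steps, Python scripts to look and compute and a shell command to move; the robot and the scene stay as the last step left them, time stands still between calls to the robot, and variables do not carry over. Pictures are saved under pics/ and viewed, at most 10 in all, crops included, and the job is handed in when it is done.

```bash
mkdir -p pics; cat > h.py <<'E'
from rig import ctrl
import numpy as np, cv2
def snap(n,f):
    c=ctrl.get_calibration(n); p,d=ctrl.capture(n); cv2.imwrite('pics/'+f+'.png',p); np.savez('pics/'+f+'.npz',d=d,p=p,**{k:np.array(c[k]) for k in c if k in('K','D','origin','rotation')}); return p,d,c
def pts(f,uv):
    z=np.load('pics/'+f+'.npz'); uv=np.array(uv,float).reshape(-1,1,2)
    n=cv2.undistortPoints(uv,z['K'],z['D']).reshape(-1,2)
    ii=uv.reshape(-1,2).round().astype(int); d=z['d'][ii[:,1],ii[:,0]]
    return (np.c_[n,np.ones(len(n))]*d[:,None])@z['rotation'].T+z['origin']
E
python3 - <<'E'
from h import *
print(ctrl.sense())
for n in('top','scene'): p,d,c=snap(n,n); print(c['origin'])
E
```

```text
{'time_s': 0.0, 'joints': array([-1.44540687e+00,  3.13435044e-01,  1.49848389e+00, -1.09680290e-05,
        1.33097407e+00, -2.23435991e-01]), 'dq': array([-0.00060809,  0.00068977, -0.00197054,  0.00097803,  0.00157803,
        0.00085059]), 'tau': array([-1.05262712e-03, -4.12266040e+01, -2.59744942e+01, -2.77048666e-04,
        4.00652571e-03,  9.53690119e-06]), 'eef_pos': array([ 179.37562397, -493.11938885,  230.72510413]), 'ee_rot': array([-6.49655780e-04,  9.84828184e-01,  1.73531049e-01,  2.65411659e-05]), 'force': array([ 0.18139229, -0.1132766 , -0.81594691]), 'wrist_torque': array([ 0.00674015, -0.01856424, -0.00641414]), 'grip_force': 0.0, 'grip_width': 0.9957169501699579}
[ 299.14087062  -57.8917498  1530.99132646]
[1034.98574555  341.6626409   937.54296357]
```

View pics/top.png

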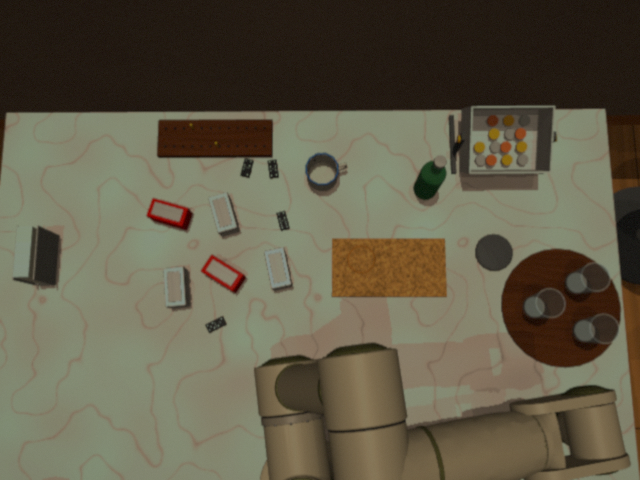

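View pics/scene.png

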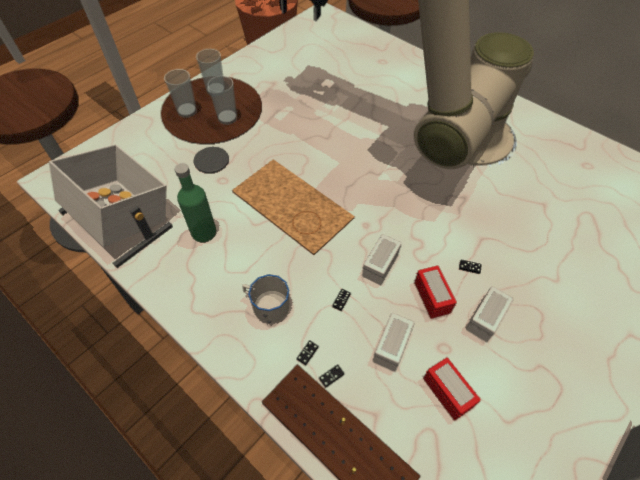

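The top view shows white tins at about (222,213), (175,287) and (278,268). The red look-alikes are at (169,213) and (223,273), and the mat spans (332–446, 239–297). Next I'll measure the tin tops from depth.

```bash
python3 - <<'E'
from h import *
z=np.load('pics/top.npz'); v,u=np.mgrid[0:480,0:640]
P=pts('top',np.c_[u.ravel(),v.ravel()]).reshape(480,640,3)
m=((P[...,2]>40)&(P[...,2]<72)).astype(np.uint8)
n,l,s,c=cv2.connectedComponentsWithStats(m)
for i in range(1,n):
    if 150<s[i,4]<2000:
        q=P[l==i]; r=cv2.minAreaRect(q[:,:2].astype(np.float32)); print(c[i].round(),s[i,4],np.median(q[:,2]).round(1),np.round(r[0]),np.round(r[1]),round(r[2],1))
print(pts('top',[(332,239),(446,239),(446,297),(332,297),(389,268)]).round(),'mat')
print(pts('top',[(282,220),(216,324),(494,252),(322,172),(432,177),(300,250)]).round())
E
```

```text
Traceback (most recent call last):
  File "h.py", line 9, in pts
    return (np.c_[n,np.ones(len(n))]*d[:,None])@z['rotation'].T+z['origin']
           ~~~~~~~~~~~~~~~~~~~~~~~~~~~~~~~~~~~~^~~~~~~~~~~~~~~~
ValueError: matmul: Input operand 1 has a mismatch in its core dimension 0, with gufunc signature (n?,k),(k,m?)->(n?,m?) (size 4 is different from 3)
```

Rotation is a quaternion.

```bash
sed -i "s/z\['rotation'\].T/R.from_quat(z['rotation'],scalar_first=True).as_matrix().T/; s/^import numpy.*/&\nfrom scipy.spatial.transform import Rotation as R/" h.py
python3 - <<'E'
from h import *
z=np.load('pics/top.npz'); v,u=np.mgrid[0:480,0:640]
P=pts('top',np.c_[u.ravel(),v.ravel()]).reshape(480,640,3)
m=((P[...,2]>40)&(P[...,2]<72)).astype(np.uint8)
n,l,s,c=cv2.connectedComponentsWithStats(m)
for i in range(1,n):
    if 150<s[i,4]<2000:
        q=P[l==i]; r=cv2.minAreaRect(q[:,:2].astype(np.float32)); print(c[i].round(),s[i,4],np.median(q[:,2]).round(1),np.round(r[0]),np.round(r[1]),round(r[2],1))
print(pts('top',[(332,239),(446,239),(446,297),(332,297),(389,268)]).round(),'mat')
print(pts('top',[(282,220),(216,324),(494,252),(322,172),(432,177),(300,250)]).round())
E
```

```text
[325. 161.] 176 57.4 [787. -52.] [ 42. 103.] 12.1
[223. 212.] 790 55.1 [660. 206.] [99. 51.] 16.4
[168. 212.] 793 55.3 [662. 343.] [98. 52.] 73.9
[ 47. 256.] 310 55.9 [552. 634.] [130.   8.] 0.0
[277. 267.] 803 55.4 [519.  68.] [98. 51.] 11.4
[222. 272.] 809 55.5 [508. 204.] [97. 51.] 58.0
[175. 286.] 847 55.3 [475. 320.] [97. 52.] 5.8
[[ 597.  -67.    9.]
 [ 596. -360.    5.]
 [ 448. -356.   -9.]
 [ 450.  -66.   -3.]
 [ 521. -211.   10.]] mat
[[ 647.   60.   13.]
 [ 383.  223.   15.]
 [ 559. -479.   13.]
 [ 775.  -43.   10.]
 [ 714. -303.  161.]
 [ 570.   15.    2.]]
```

```bash
cat >> h.py <<'E'
def go(*targets):
    "targets (x,y,z,yaw deg) -> rows values from the present pose"
    s=ctrl.sense(); M=R.from_quat(s['ee_rot'],scalar_first=True).as_matrix(); yaw=np.degrees(np.arctan2(M[1,0],M[0,0]))
    print('t',round(s['time_s'],2),s['eef_pos'].round(1),'yaw',yaw.round(1),'F',s['force'].round(2),'w',round(s['grip_width'],3),'gf',round(s['grip_force'],1))
    for t in targets: print(((M.T@(np.array(t[:3])-s['eef_pos']))/200).round(3), round(((yaw-t[3]+180)%360-180)/180,3))
E
python3 -c "
from h import *
go((519,68,150,11.4))"
```

```text
t 0.1 [ 179.4 -493.2  230.8] yaw 20.0 F [ 0.23  0.78 -0.39] w 0.996 gf 0.0
[ 2.555 -2.056  0.407] 0.048
```

```bash
python3 -m pendant '[[[0.85,-0.685,0,0.048,1],[0.85,-0.685,0,0.048,1],[0.85,-0.685,0,0.048,1],[0.85,-0.685,0,0.048,1],[0.85,-0.685,0,0.048,1]]]' 80
python3 -c "
from h import *
go((519,68,150,11.4))"
```

```text
time_s: 0.6
eef_pos: [293.6, -303.3, 231.3]
ee_rot: [-0.0, 0.995, 0.1, 0.0]
force: [-0.0, -0.0, -0.6]
grip_width: 1.0
grip_force: 0.0
t 0.6 [ 293.6 -303.3  231.3] yaw 11.5 F [-0.04 -0.03 -0.64] w 1.0 gf 0.0
[ 1.474 -1.594  0.408] 0.001
```

```bash
python3 -m pendant '[[[0.74,-0.8,0.1,0,1],[0.74,-0.8,0.1,0,1],[0.74,-0.8,0.1,0,1],[0.74,-0.8,0.1,0,1],[0.74,-0.8,0.1,0,1],[0.74,-0.8,0.1,0,1]]]' 
python3 -c "
from h import *
go((519,68,150,11.4))"
```

```text
time_s: 1.2
eef_pos: [406.5, -118.6, 210.8]
ee_rot: [-0.0, 0.995, 0.101, -0.0]
force: [-0.2, 0.1, 0.8]
grip_width: 0.995
grip_force: 0.0
t 1.2 [ 406.5 -118.6  210.8] yaw 11.6 F [-0.21  0.11  0.85] w 0.995 gf 0.0
[ 0.738 -0.801  0.305] 0.001
```

```bash
python3 -m pendant '[[[0.738,-0.8,0.3,0,1],[0.738,-0.8,0.3,0,1],[0.738,-0.8,0.3,0,1],[0.738,-0.8,0.3,0,1],[0.738,-0.8,0.3,0,1],[0.738,-0.8,0.3,0,1],[0.738,-0.8,0.3,0,1],[0.738,-0.8,0.3,0,1]]]' 
python3 -c "
from h import *
p,d,c=snap('wrist','w1'); print(c['origin'])
v,u=np.mgrid[0:480,0:640]
P=pts('w1',np.c_[u.ravel(),v.ravel()]).reshape(480,640,3)
m=((P[...,2]>45)&(P[...,2]<67)).astype(np.uint8)
n,l,s,c=cv2.connectedComponentsWithStats(m)
for i in range(1,n):
    if s[i,4]>1000:
        q=P[l==i]; r=cv2.minAreaRect(q[:,:2].astype(np.float32)); print(c[i].round(),np.median(q[:,2]).round(1),r)
go((519,68,12,11.4))"
```

```text
time_s: 2.0
eef_pos: [519.1, 63.9, 151.7]
ee_rot: [0.0, 0.995, 0.098, 0.0]
force: [-1.0, 0.2, -0.6]
grip_width: 1.002
grip_force: 0.0
[589.89396455  77.0723926  294.82358794]
[151.  30.] 56.4 ((629.6869506835938, 197.8480987548828), (38.306365966796875, 50.61995315551758), 16.181537628173828)
[129. 212.] 56.6 ((505.9300842285156, 203.80938720703125), (95.99514770507812, 51.31269073486328), 57.94406509399414)
[ 10. 236.] 54.3 ((474.3099365234375, 299.1861572265625), (95.6987075805664, 18.587099075317383), 0.692573606967926)
[320. 231.] 56.9 ((517.044677734375, 68.19432830810547), (95.27774810791016, 50.17246627807617), 11.949495315551758)
t 2.05 [519.1  64.  151.8] yaw 11.2 F [0.58 0.35 0.17] w 0.997 gf 0.0
[ 0.003 -0.02   0.699] -0.001
```

View pics/w1.png

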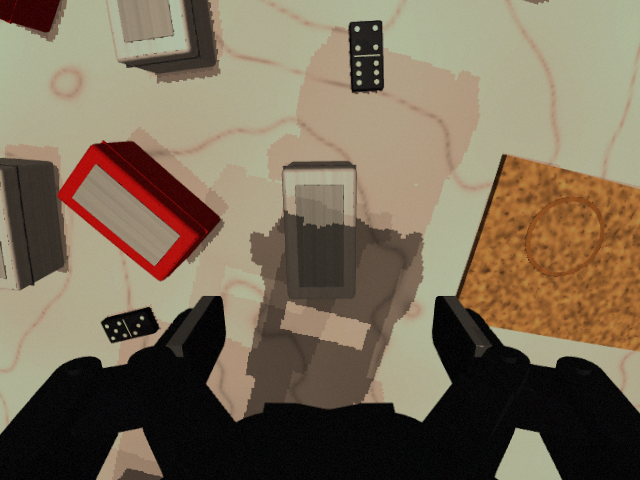

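The wrist view shows tin A at pixel (320,230), which agrees with the top camera: (517,68), top at 57 mm. The nearest domino, at (131,324), is clear of the fingers, so I'll descend and grasp.

```bash
python3 -m pendant '[[[-0.007,-0.022,0.35,-0.003,1],[-0.007,-0.022,0.5,-0.003,1],[-0.007,-0.022,0.6,-0.003,1],[-0.007,-0.022,0.698,-0.003,1],[-0.007,-0.022,0.698,-0.003,1],[-0.007,-0.022,0.698,-0.003,0],[-0.007,-0.022,0.698,-0.003,0],[-0.007,-0.022,0.698,-0.003,0],[-0.007,-0.022,0.698,-0.003,0],[-0.007,-0.022,0.698,-0.003,0],[-0.007,-0.022,0.698,-0.003,0],[-0.007,-0.022,0.698,-0.003,0]]]' 80
```

```text
time_s: 3.25
eef_pos: [517.9, 69.2, 13.3]
ee_rot: [0.0, 0.995, 0.103, 0.001]
force: [-1.3, -0.2, 5.4]
grip_width: 0.572
grip_force: 84.6
```

```bash
cat >> h.py <<'E'
def weigh(n=8):
    f=[]
    for _ in range(n): ctrl.capture('wrist'); f.append(ctrl.sense()['force'])
    print('weigh',np.mean(f,0).round(2),np.std(f,0).round(2))
E
python3 -m pendant '[[[0,0,-0.1,0,0],[0,0,-0.3,0,0],[0,0,-0.5,0,0],[0,0,-0.5,0,0],[0,0,-0.5,0,0],[0,0,-0.5,0,0]]]'
python3 -c "
from h import *
weigh()
go((522,-115,120,0),(522,-115,24,0))"
```

```text
time_s: 3.85
eef_pos: [515.8, 69.5, 110.0]
ee_rot: [-0.0, 0.995, 0.104, -0.002]
force: [0.3, 0.2, -8.0]
grip_width: 0.578
grip_force: 85.9
weigh [ 0.05 -0.02 -7.25] [0.57 0.47 0.41]
t 4.25 [516.9  69.4 111.4] yaw 11.9 F [ 0.49  0.36 -6.5 ] w 0.574 gf 85.9
[-0.165  0.907 -0.043] 0.066
[-0.165  0.908  0.437] 0.066
```

A weighs about 7.25 N (0.74 kg), so it is almost certainly the heaviest. I'll put it back where it was, then weigh B and C and carry them to the mat.

```bash
python3 -m pendant '[[[0,0,0.2,0,0],[0,0,0.38,0,0],[0,0,0.45,0,0],[0,0,0.495,0,0],[0,0,0.495,0,0],[0,0,0.495,0,0],[0,0,0.495,0,1],[0,0,0.495,0,1],[0,0,0.495,0,1],[0,0,0.495,0,1],[0,0,0.3,0,1],[0,0,0.1,0,1]]]'
python3 -m pendant '[[[0,0,-0.2,0,1],[0,0,-0.4,0,1],[0,0,-0.4,0,1]]]'
python3 -c "
from h import *
go((658,206,140,16.4))"
```

```text
time_s: 5.45
eef_pos: [516.4, 69.4, 92.2]
ee_rot: [-0.0, 0.995, 0.103, -0.001]
force: [0.6, -0.7, 0.8]
grip_width: 0.995
grip_force: 0.0
time_s: 5.75
eef_pos: [519.3, 69.3, 177.0]
ee_rot: [0.001, 0.995, 0.104, 0.005]
force: [0.3, 1.3, 0.2]
grip_width: 1.003
grip_force: 0.0
t 5.75 [519.3  69.3 177. ] yaw 11.9 F [0.32 1.31 0.22] w 1.003 gf 0.0
[ 0.818 -0.526  0.191] -0.025
```

```bash
python3 -m pendant '[[[0.825,-0.525,0.19,-0.025,1],[0.825,-0.525,0.19,-0.025,1],[0.825,-0.525,0.19,-0.025,1],[0.825,-0.525,0.19,-0.025,1],[0.825,-0.525,0.19,-0.025,1],[0.825,-0.525,0.19,-0.025,1],[0.825,-0.525,0.19,-0.025,1],[0.825,-0.525,0.19,-0.025,1]]]'
cat >> h.py <<'E'
def tins(f):
    snap('wrist',f); v,u=np.mgrid[0:480,0:640]
    P=pts(f,np.c_[u.ravel(),v.ravel()]).reshape(480,640,3)
    m=((P[...,2]>45)&(P[...,2]<72)).astype(np.uint8)
    n,l,s,c=cv2.connectedComponentsWithStats(m)
    for i in range(1,n):
        if s[i,4]>1000:
            q=P[l==i]; r=cv2.minAreaRect(q[:,:2].astype(np.float32)); print(c[i].round(),np.median(q[:,2]).round(1),np.round(r[0],1),np.round(r[1]),round(r[2],1))
E
python3 -c "
from h import *
tins('w2'); go((658,206,12,16.4))"
```

```text
time_s: 6.55
eef_pos: [656.6, 205.2, 134.9]
ee_rot: [0.0, 0.99, 0.142, 0.001]
force: [0.2, -0.1, 0.5]
grip_width: 1.0
grip_force: 0.0
[121. 176.] 56.6 [660.2 344.1] [97. 51.] 73.3
[325. 233.] 56.9 [658.4 207. ] [95. 50.] 16.6
[254. 389.] 56.4 [515.3 218. ] [65. 51.] 55.7
t 6.6 [656.7 205.3 134.9] yaw 16.3 F [-0.63 -0.51  0.36] w 1.0 gf 0.0
[ 0.007 -0.002  0.615] -0.0
```

```bash
python3 -m pendant '[[[0.01,-0.007,0.25,0,1],[0.01,-0.007,0.4,0,1],[0.01,-0.007,0.52,0,1],[0.01,-0.007,0.615,0,1],[0.01,-0.007,0.615,0,1],[0.01,-0.007,0.615,0,0],[0.01,-0.007,0.615,0,0],[0.01,-0.007,0.615,0,0],[0.01,-0.007,0.615,0,0],[0.01,-0.007,0.615,0,0],[0.01,-0.007,0.615,0,0],[0.01,-0.007,0.615,0,0]]]' 80
python3 -m pendant '[[[0,0,-0.1,0,0],[0,0,-0.3,0,0],[0,0,-0.5,0,0],[0,0,-0.7,0,0],[0,0,-0.7,0,0],[0,0,-0.7,0,0],[0,0,-0.7,0,0]]]'
python3 -c "
from h import *
weigh()
go((522,-270,150,0))"
```

```text
time_s: 7.8
eef_pos: [659.3, 208.1, 12.8]
ee_rot: [0.0, 0.99, 0.142, 0.002]
force: [-0.9, 0.2, 6.4]
grip_width: 0.576
grip_force: 84.2
time_s: 8.5
eef_pos: [657.4, 207.9, 148.5]
ee_rot: [-0.0, 0.99, 0.143, -0.002]
force: [-0.6, 0.0, -3.6]
grip_width: 0.574
grip_force: 84.0
weigh [-0.15 -0.09 -3.83] [0.41 0.59 0.65]
t 8.9 [658.3 208.  150.4] yaw 16.4 F [-0.53 -0.44 -2.98] w 0.573 gf 84.0
[-1.328e+00  2.101e+00  2.000e-03] 0.091
```

```bash
python3 -m pendant '[[[-0.6,1,0,0.091,0],[-0.6,1,0,0.091,0],[-0.6,1,0,0.091,0],[-0.6,1,0,0.091,0],[-0.6,1,0,0.091,0],[-0.6,1,0,0.091,0]]]'
python3 -m pendant '[[[-0.3,0.8,0,0,0],[-0.3,0.8,0,0,0],[-0.3,0.8,0,0,0],[-0.3,0.8,0,0,0],[-0.3,0.8,0,0,0]]]'
python3 -c "
from h import *
go((522,-270,150,0),(522,-270,21,0))"
```

```text
time_s: 9.5
eef_pos: [598.9, -21.8, 151.0]
ee_rot: [0.001, 1.0, -0.002, 0.0]
force: [0.6, 0.4, -3.5]
grip_width: 0.577
grip_force: 84.4
time_s: 10.0
eef_pos: [539.0, -180.0, 150.9]
ee_rot: [0.0, 1.0, -0.002, 0.0]
force: [-0.1, 0.4, -2.7]
grip_width: 0.577
grip_force: 85.0
t 10.0 [ 539.  -180.   150.9] yaw -0.2 F [-0.13  0.42 -2.72] w 0.577 gf 85.0
[-0.084  0.45   0.005] -0.001
[-0.084  0.45   0.65 ] -0.001
```

```bash
python3 -m pendant '[[[-0.084,0.45,0,0,0],[-0.084,0.45,0,0,0],[-0.084,0.45,0,0,0],[-0.084,0.45,0.2,0,0],[-0.084,0.45,0.4,0,0],[-0.084,0.45,0.55,0,0],[-0.084,0.45,0.61,0,0],[-0.084,0.45,0.64,0,0],[-0.084,0.45,0.648,0,0],[-0.084,0.45,0.648,0,0]]]'
python3 -c "
from h import *
go((522,-270,20,0))"
```

```text
time_s: 11.0
eef_pos: [523.7, -268.0, 22.4]
ee_rot: [0.001, 1.0, 0.0, 0.001]
force: [-1.0, -0.5, -3.6]
grip_width: 0.578
grip_force: 85.4
t 11.0 [ 523.7 -268.    22.4] yaw 0.0 F [-1.04 -0.5  -3.62] w 0.578 gf 85.4
[-0.008  0.01   0.012] 0.0
```

Still just above the mat; lower slightly and release.

```bash
python3 -m pendant '[[[0,0,0.005,0,0],[0,0,0.01,0,0],[0,0,0.01,0,0],[0,0,0.01,0,1],[0,0,0.01,0,1],[0,0,0.01,0,1],[0,0,0.01,0,1],[0,0,-0.1,0,1],[0,0,-0.3,0,1],[0,0,-0.55,0,1],[0,0,-0.65,0,1],[0,0,-0.65,0,1]]]'
python3 -c "
from h import *
tins('w3'); go((475,320,150,5.8))"
```

```text
time_s: 12.2
eef_pos: [524.0, -268.6, 154.5]
ee_rot: [0.002, 1.0, 0.0, 0.003]
force: [0.1, 0.2, -0.8]
grip_width: 1.0
grip_force: 0.0
[327. 234.] 64.8 [ 522.9 -269.6] [95. 51.] 0.0
t 12.25 [ 523.2 -267.9  152. ] yaw 0.0 F [-0.76  0.26 -0.76] w 0.997 gf 0.0
[-0.241 -2.94   0.005] -0.032
```

View pics/w3.png

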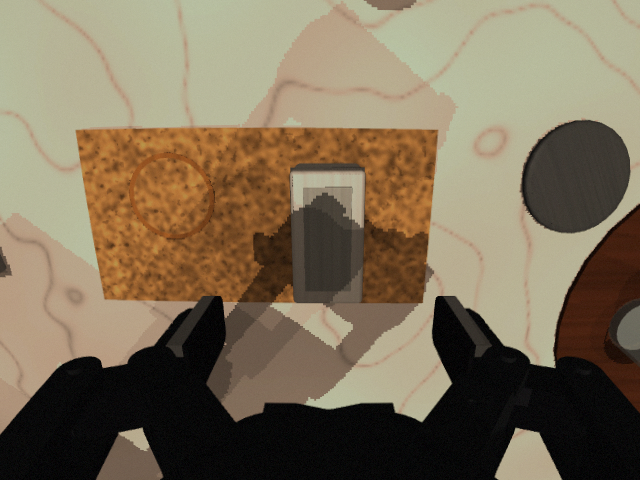

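Tin B, at pixel (327,234), stands flat and fully on the mat, with its top at 64.8 mm. On to C.

```bash
python3 -m pendant '[[[-0.08,-1,0,0,1],[-0.08,-1,0,0,1],[-0.08,-1,0,0,1],[-0.08,-1,0,0,1],[-0.08,-1,0,0,1]]]'
python3 -m pendant '[[[-0.08,-1,0,0,1],[-0.08,-1,0,0,1],[-0.08,-1,0,0,1],[-0.08,-1,0,0,1],[-0.08,-1,0,0,1]]]'
python3 -m pendant '[[[-0.08,-0.94,0.05,-0.032,1],[-0.08,-0.94,0.05,-0.032,1],[-0.08,-0.94,0.05,-0.032,1],[-0.08,-0.94,0.05,-0.032,1],[-0.08,-0.94,0.05,-0.032,1],[-0.08,-0.94,0.05,-0.032,1],[-0.08,-0.94,0.05,-0.032,1]]]'
python3 -c "
from h import *
tins('w4'); go((475,320,12,5.8))"
```

```text
time_s: 12.75
eef_pos: [505.3, -62.7, 149.5]
ee_rot: [-0.001, 1.0, 0.003, -0.002]
force: [0.1, -0.2, 0.2]
grip_width: 1.001
grip_force: 0.0
time_s: 13.25
eef_pos: [489.4, 136.5, 149.6]
ee_rot: [-0.0, 1.0, 0.003, -0.001]
force: [-0.4, -0.7, 1.1]
grip_width: 0.999
grip_force: 0.0
time_s: 13.95
eef_pos: [475.2, 318.8, 140.4]
ee_rot: [0.0, 0.999, 0.05, -0.001]
force: [0.4, 0.1, 0.4]
grip_width: 0.999
grip_force: 0.0
[497. 208.] 57.0 [505.8 205. ] [96. 51.] 57.5
[324. 238.] 56.9 [472.4 320. ] [96. 50.] 5.6
t 14.0 [475.3 318.8 140.7] yaw 5.7 F [0.55 0.04 0.15] w 0.993 gf 0.0
[-0.    -0.007  0.643] -0.001
```

```bash
python3 -m pendant '[[[-0.012,-0.007,0.25,0,1],[-0.012,-0.007,0.42,0,1],[-0.012,-0.007,0.55,0,1],[-0.012,-0.007,0.64,0,1],[-0.012,-0.007,0.64,0,1],[-0.012,-0.007,0.64,0,0],[-0.012,-0.007,0.64,0,0],[-0.012,-0.007,0.64,0,0],[-0.012,-0.007,0.64,0,0],[-0.012,-0.007,0.64,0,0],[-0.012,-0.007,0.64,0,0],[-0.012,-0.007,0.64,0,0]]]' 80
python3 -m pendant '[[[0,0,-0.1,0,0],[0,0,-0.3,0,0],[0,0,-0.5,0,0],[0,0,-0.7,0,0],[0,0,-0.7,0,0],[0,0,-0.7,0,0],[0,0,-0.7,0,0]]]'
python3 -c "
from h import *
weigh()
go((522,-150,150,0))"
```

```text
time_s: 15.2
eef_pos: [473.2, 321.7, 14.6]
ee_rot: [-0.0, 0.999, 0.05, 0.001]
force: [-1.1, -0.8, 6.8]
grip_width: 0.573
grip_force: 83.5
time_s: 15.9
eef_pos: [471.5, 321.1, 151.5]
ee_rot: [0.001, 0.999, 0.05, -0.001]
force: [0.9, -0.3, -3.2]
grip_width: 0.575
grip_force: 83.6
weigh [ 0.21 -0.13 -2.56] [0.46 0.66 0.42]
t 16.3 [472.2 321.4 152.8] yaw 5.8 F [-0.09  0.03 -2.42] w 0.572 gf 83.6
[0.011 2.37  0.014] 0.032
```

C weighs 2.56 N (0.26 kg), so the readings are A 7.25, B 3.83 and C 2.56 N. A is the heaviest, and C goes to the mat.

```bash
python3 -m pendant '[[[0,0.95,0,0.032,0],[0,0.95,0,0.032,0],[0,0.95,0,0.032,0],[0,0.95,0,0.032,0],[0,0.95,0,0.032,0]]]'
python3 -m pendant '[[[0.15,0.8,0,0,0],[0.15,0.8,0,0,0],[0.15,0.8,0,0,0],[0.15,0.8,0,0,0],[0.15,0.8,0,0,0]]]'
python3 -c "
from h import *
go((522,-150,150,0),(522,-150,22.5,0))"
```

```text
time_s: 16.8
eef_pos: [492.0, 128.5, 153.2]
ee_rot: [0.0, 1.0, -0.002, 0.0]
force: [0.5, 0.3, -2.6]
grip_width: 0.579
grip_force: 84.3
time_s: 17.3
eef_pos: [521.7, -28.9, 152.9]
ee_rot: [-0.0, 1.0, -0.001, -0.0]
force: [0.7, 0.2, -2.4]
grip_width: 0.576
grip_force: 84.7
t 17.3 [521.7 -28.9 152.9] yaw -0.1 F [ 0.69  0.18 -2.37] w 0.576 gf 84.7
[0.003 0.606 0.015] -0.001
[0.003 0.606 0.652] -0.001
```

```bash
python3 -m pendant '[[[0,0.606,0,0,0],[0,0.606,0,0,0],[0,0.606,0,0,0],[0,0.606,0.2,0,0],[0,0.606,0.4,0,0],[0,0.606,0.55,0,0],[0,0.606,0.61,0,0],[0,0.606,0.635,0,0],[0,0.606,0.645,0,0],[0,0.606,0.65,0,0],[0,0.606,0.65,0,0]]]'
python3 -c "
from h import *
go((522,-150,21,0))"
```

```text
time_s: 18.4
eef_pos: [522.0, -148.9, 24.1]
ee_rot: [0.0, 1.0, 0.0, 0.001]
force: [-0.0, 0.1, -2.5]
grip_width: 0.576
grip_force: 84.8
t 18.4 [ 522.  -148.9   24.1] yaw 0.0 F [-0.04  0.15 -2.48] w 0.576 gf 84.8
[0.    0.005 0.015] 0.0
```

```bash
python3 -m pendant '[[[0,0,0.006,0,0],[0,0,0.011,0,0],[0,0,0.011,0,0],[0,0,0.011,0,1],[0,0,0.011,0,1],[0,0,0.011,0,1],[0,0,0.011,0,1],[0,0,-0.1,0,1],[0,0,-0.3,0,1],[0,0,-0.55,0,1],[0,0,-0.65,0,1],[0,0,-0.65,0,1]]]'
python3 -c "
from h import *
tins('w5'); go((517,68,140,11.8))"
```

```text
time_s: 19.6
eef_pos: [522.6, -149.4, 156.2]
ee_rot: [0.001, 1.0, 0.0, 0.003]
force: [-0.2, 0.2, 0.1]
grip_width: 0.998
grip_force: 0.0
[493. 231.] 64.9 [ 522.5 -269.1] [97. 51.] 0.1
[328. 233.] 64.9 [ 521.7 -150.7] [96. 51.] 0.2
[ 44. 239.] 56.3 [516.4  66.9] [97. 52.] 11.3
t 19.65 [ 521.7 -149.   153.9] yaw 0.0 F [-0.58 -0.5   0.05] w 1.003 gf 0.0
[-0.024 -1.085  0.068] -0.066
```

Both lighter tins stand flat on the mat with tops at 64.9 mm. Now A.

```bash
python3 -m pendant '[[[-0.024,-1,0.06,-0.066,1],[-0.024,-1,0.06,-0.066,1],[-0.024,-1,0.06,-0.066,1],[-0.024,-1,0.06,-0.066,1],[-0.024,-1,0.06,-0.066,1],[-0.024,-1,0.06,-0.066,1],[-0.024,-1,0.06,-0.066,1]]]'
python3 -c "
from h import *
tins('w6'); go((517,68,12,11.8))"
```

```text
time_s: 20.35
eef_pos: [516.4, 50.3, 140.2]
ee_rot: [-0.0, 0.995, 0.103, -0.001]
force: [-0.4, -0.0, -0.0]
grip_width: 1.001
grip_force: 0.0
[102. 206.] 56.5 [505.7 203.9] [96. 51.] 57.6
[301. 228.] 56.8 [516.9  68.2] [95. 50.] 12.3
[594. 286.] 64.8 [ 521.5 -149.7] [97. 52.] 0.3
t 20.4 [516.5  50.  140.5] yaw 11.8 F [ 0.24 -0.27 -0.48] w 0.995 gf 0.0
[ 0.021 -0.087  0.642] -0.0
```

```bash
python3 -m pendant '[[[0.021,-0.087,0.1,0,1],[0.021,-0.087,0.35,0,1],[0.021,-0.087,0.53,0,1],[0.021,-0.087,0.64,0,1],[0.021,-0.087,0.64,0,1],[0.021,-0.087,0.64,0,0],[0.021,-0.087,0.64,0,0],[0.021,-0.087,0.64,0,0],[0.021,-0.087,0.64,0,0],[0.021,-0.087,0.64,0,0],[0.021,-0.087,0.64,0,0],[0.021,-0.087,0.64,0,0]]]' 80
python3 -m pendant '[[[0,0,-0.1,0,0],[0,0,-0.3,0,0],[0,0,-0.5,0,0],[0,0,-0.7,0,0],[0,0,-0.9,0,0],[0,0,-1,0,0],[0,0,-1,0,0],[0,0,-1,0,0],[0,0,-1,0,0],[0,0,-1,0,0],[0,0,-1,0,0],[0,0,-1,0,0]]]'
python3 -m pendant '[[[0,0,-0.05,0,0],[0,0,-0.1,0,0],[0,0,-0.15,0,0],[0,0,-0.15,0,0],[0,0,-0.15,0,0],[0,0,-0.15,0,0],[0,0,-0.15,0,0],[0,0,-0.15,0,0],[0,0,-0.15,0,0],[0,0,-0.15,0,0]]]'
python3 -c "
from h import *
weigh(); go(); snap('scene','s2'); print(ctrl.sense()['dq'].round(3))"
```

```text
time_s: 21.6
eef_pos: [518.2, 68.8, 14.8]
ee_rot: [0.0, 0.995, 0.103, 0.002]
force: [-0.8, -1.8, 5.4]
grip_width: 0.577
grip_force: 84.5
time_s: 22.8
eef_pos: [517.0, 69.1, 212.6]
ee_rot: [-0.0, 0.995, 0.104, -0.0]
force: [0.1, 0.0, -7.5]
grip_width: 0.57
grip_force: 85.9
time_s: 23.8
eef_pos: [517.1, 69.1, 243.0]
ee_rot: [-0.0, 0.995, 0.104, -0.0]
force: [0.1, -0.4, -7.0]
grip_width: 0.574
grip_force: 85.7
weigh [-0.08  0.17 -7.07] [0.45 0.36 0.18]
t 24.2 [517.1  69.1 243.1] yaw 11.9 F [ 0.28  0.59 -6.75] w 0.574 gf 85.7
[ 0.     0.002  0.    -0.    -0.001 -0.001]
```

View pics/s2.png

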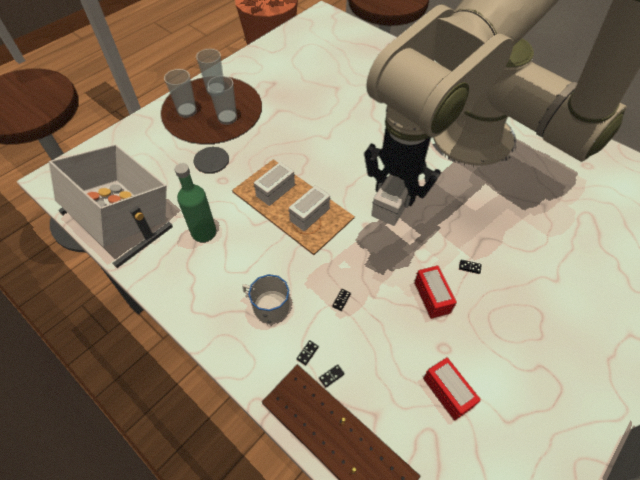

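The picture shows the held tin level at about (390,195) with its underside near 230 mm. The two lighter tins are flat on the mat at (274,182) and (309,207), and the bystanders are undisturbed.

```bash
python3 -c "
from rig import ctrl
print(ctrl.finish_job())"
```

```text
the job is handed in; nothing more can be done
None
```

The job is handed in: the heaviest tin (about 0.73 kg, against 0.39 and 0.26 kg) is held level and still about 23 cm above the table, the two lighter tins stand flat on the cork mat, and nothing else was moved.

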